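# Set the sampling taps for the waiting cup

### The arm

A 6-joint arm with a two-finger parallel gripper is mounted at the origin on a cart in front of the work surface, level with it; the furniture and walls round the work are solid. World frame = base frame: x ahead of the robot, y to its left, z up, the work surface at z = 0. Lengths are in mm, angles in rad, forces in N, time in s.
With the tool pointing down it reaches from about 350 to 775 mm from the base axis. Payload 7.3 kg.
Tool frame: the origin (TCP) lies midway between the tips of the shut fingers; the grasp point (between the pads) lies 19 mm behind it; x points along the fingers, y is the direction in which the jaws open and shut, and the axes are right-handed (so a half turn about x gives the same grasp; the last joint's range is limited). The gripper opens to 92 mm and grips with 3 to 60 N. Pads are 19 mm wide; open, the fingers measure 130 mm over their backs; the gripper's body (75 mm by 190 mm) begins 47 mm behind the grasp point.
Start: joints at [-0.146, 0.342, 1.524, -0, 1.275, -0.146], TCP at [525.019, 0.019, 226.741] pointing down, gripper open.
Joint ranges: [-2.53, 2.53], [-0.77, 2.02], [0.04, 2.7], [-1, 4.14], [0.28, 2.66], [-3.11, 3.11]. Speed limits (rad/s): [2.57, 2.57, 3.14, 3.14, 3.14, 3.14].

### API

Orientations are given as [roll, pitch, yaw] about the fixed x, y, z axes, in that order (R = Rz(yaw) Ry(pitch) Rx(roll)).
In Python, from plant import get_obs, capture, close_job gives the robot as it stands. The module is installed in compiled form; this text tells all that it offers.
- The arm moves only by the tool send_rows, never from a script. Its argument "moves" is a list of rows, each a list of 4 numbers: the shift along the tool's x, y, z in mm, then the turn about the tool's x in degrees. In form: [[tx, ty, tz, yaw], ...]. A call has 1 to 8 rows; each row shifts and turns the commanded pose from where the row before left it, along the tool's axes as they then stand; what a row does not reach is not made up. A row lasts 1/8 s, in which the tool goes at most 62.5 mm and 10.7 degrees, less where a joint would pass 70% of its speed; a pose out of reach is approached as far as the arm can. A call with a gripper value outside its range is refused whole. "hand" is the opening, from 0 (shut) to 1 (fully open), set as the call begins (left out, the last holds). The fingers move at their own pace and stop on an object; the grip force is fixed at half the most. Time passes only in rows, so rows that do not move let the fingers close. It gives the time, the measured TCP pose, the force and the opening at its end, in the units of the state.
- get_obs(): the state, without advancing time (a new reading comes with each control period).
- capture(name): name is "scene" or "side" or "wrist"; returns a dict with "image" (400x640x3 uint8, red, green, blue), "K" (3x3 intrinsics, pixels), "position" and "attitude" of the camera in the world; the wrist camera has in their place "mount" (4x4, takes a point from camera to tool coordinates, whose origin is the TCP and whose axes are the tool frame's). Camera axes: x right, y down, z forward; pixel columns grow to the right and rows downward; lengths in mm; the calibration is good to about 2 mm. The wrist camera is an equidistant fisheye: a pixel r from the principal point sees the ray r / f radians off the axis. A picture is of the moment at which its call begins: read the wrist's pose just before it. There is no depth.
- close_job(): hands the job in, once; it reports no verdict.
The state is a dict: "time": time; "joint_positions": joint angles; "dq": joint speeds; "tau": joint torques, N m; "tool_pos": TCP position; "tcp_rot": TCP orientation; "contact_force": force on the tool from outside, world axes, zero at the start; "moment": the same for the moment, N m; "grip_width": finger opening in mm.
Only numpy, scipy, OpenCV 4.12 (cv2) and the standard library are available. Lean on these libraries where they do the work, as an engineer would, in place of code of your own. Each camera call takes 0.05 s, during which the arm holds its last target. There are 200 camera calls.

### The job

An open sample cup waits under one of the three taps of the rail, and all three handles were left half turned. Pushing the handles round with a fingertip, first shut both taps that have no cup under them (handle along the rail), then open the tap over the cup fully (handle straight out over its spout). Do not shift, tip or pick up the cup, the capped jar or the capped tube.

Things in the scene. Friction and masses are not known exactly. Their poses are not given: they have to be found in the camera images.
- tap_rail: fixed steel pipe rail along its y axis, 380 mm long, axis 100 mm above the table, on two feet; three taps at y = +150 (left), 0, -150 mm (right). Origin on the table below its middle; -x points along the spouts, roughly to the robot. Grey tap bodies' top 121 mm above the table, only their stems higher. Spouts: 12 mm pipes, top 106 mm, reaching 91 mm to -x, mouths 85 mm above the table
- left_tap (a joint): left tap's handle angle in rad, anticlockwise from above: 0 = shut, handle along the rail, pointing to the rail's +y (left as the robot sees it); 1.571 = open, pointing to the rail's -x, over its spout; at q it points along (-sin q, cos q) in the rail's x, y. Stops at -0.03 and 1.60. Stays where left (dry friction 0.08 N m, no spring). Starts at 0.5 to 1.1
- middle_tap (a joint): middle tap's handle angle in rad, anticlockwise from above: 0 = shut, handle along the rail, pointing to the rail's +y (left as the robot sees it); 1.571 = open, pointing to the rail's -x, over its spout; at q it points along (-sin q, cos q) in the rail's x, y. Stops at -0.03 and 1.60. Stays where left (dry friction 0.08 N m, no spring). Starts at 0.5 to 1.1
- right_tap (a joint): right tap's handle angle in rad, anticlockwise from above: 0 = shut, handle along the rail, pointing to the rail's +y (left as the robot sees it); 1.571 = open, pointing to the rail's -x, over its spout; at q it points along (-sin q, cos q) in the rail's x, y. Stops at -0.03 and 1.60. Stays where left (dry friction 0.08 N m, no spring). Starts at 0.5 to 1.1
- left_pivot (a point): point on the left tap's pivot axis, 147 mm above the table, at mid-height of its handle. The handle is a black upright blade on a hub of 30 mm diameter: 10 mm thick, from the pivot to 85 mm out, 136 to 158 mm above the table
- middle_pivot (a point): point on the middle tap's pivot axis, 147 mm above the table, at mid-height of its handle. The handle is a black upright blade on a hub of 30 mm diameter: 10 mm thick, from the pivot to 85 mm out, 136 to 158 mm above the table
- right_pivot (a point): point on the right tap's pivot axis, 147 mm above the table, at mid-height of its handle. The handle is a black upright blade on a hub of 30 mm diameter: 10 mm thick, from the pivot to 85 mm out, 136 to 158 mm above the table
- left_spout (a point): point on the table right below the mouth of the left tap's spout
- middle_spout (a point): point on the table right below the mouth of the middle tap's spout
- right_spout (a point): point on the table right below the mouth of the right tap's spout
- sample_cup: open white plastic cup, 62 mm across the rim, 58 mm high, loose, stands under one of the three spouts; origin at the centre of its underside
- capped_jar: round clear jar with a black screw cap, 43 mm across, 72 mm high, loose, stands under another spout; origin at the centre of its underside
- capped_tube: small capped tube, 17 mm across, 50 mm high, loose, stands upright under the remaining spout; origin at the centre of its underside
There are look-alikes about, which are no part of the job. Leave any orange look-alike of the sample_cup alone.

How it is judged (in metres and radians):
On the way, in this order (a step that is already met when the one before it is completed fails the run):
1. both taps that have no cup under them are shut (under 0.13 rad) (((horizontal distance between sample_cup and left_spout below 0.05 m and value of joint each of middle_tap, right_tap below 0.13 rad) or (horizontal distance between sample_cup and middle_spout below 0.05 m and value of joint each of left_tap, right_tap below 0.13 rad) or (horizontal distance between sample_cup and right_spout below 0.05 m and value of joint each of left_tap, middle_tap below 0.13 rad))), for 0.2 s.
2. the tap over the cup is open (over 1.44 rad) (((horizontal distance between sample_cup and left_spout below 0.05 m and value of joint left_tap above 1.44 rad) or (horizontal distance between sample_cup and middle_spout below 0.05 m and value of joint middle_tap above 1.44 rad) or (horizontal distance between sample_cup and right_spout below 0.05 m and value of joint right_tap above 1.44 rad))), for 0.2 s.
At the end, for the whole second after the job is handed in: The tap over the cup is open (handle within about 7 degrees of straight out), the other two are shut (within about 7 degrees of along the rail); cup, jar and tube stand upright within 15 mm of where they started (((horizontal distance between sample_cup and left_spout below 0.05 m and value of joint left_tap above 1.44 rad and value of joint each of middle_tap, right_tap below 0.13 rad) or (horizontal distance between sample_cup and middle_spout below 0.05 m and value of joint middle_tap above 1.44 rad and value of joint each of left_tap, right_tap below 0.13 rad) or (horizontal distance between sample_cup and right_spout below 0.05 m and value of joint right_tap above 1.44 rad and value of joint each of left_tap, middle_tap below 0.13 rad)) and distance of each of sample_cup, capped_jar, capped_tube from where it was at the start of the episode below 0.015 m and angle between each of sample_cup, capped_jar, capped_tube's own z axis and vertical below 0.15 rad); the robot touches nothing.
It fails at once if the sample cup is shifted by more than 15 mm, lifted or tipped (distance of sample_cup from where it was at the start of the episode above 0.015 m or height (world z) of sample_cup above 0.01 m or angle between sample_cup's own z axis and vertical above 0.35 rad).
It fails at once if the capped jar is shifted by more than 15 mm, lifted or tipped (distance of capped_jar from where it was at the start of the episode above 0.015 m or height (world z) of capped_jar above 0.01 m or angle between capped_jar's own z axis and vertical above 0.35 rad).
It fails at once if the capped tube is shifted by more than 15 mm, lifted or tipped (distance of capped_tube from where it was at the start of the episode above 0.015 m or height (world z) of capped_tube above 0.01 m or angle between capped_tube's own z axis and vertical above 0.35 rad).
It also fails if it takes over 53 s, if anything falls off the work surface, if the arm or the gripper's body presses on something with over 40 N, if the wrist force passes 120 N, or if a joint passes its speed limit or range.

## Working session

There is one attempt and no reset: what is moved stays moved. The work goes in short steps, Python scripts to look and compute and a tool call to move; the robot and the scene stay as the last step left them, time stands still between calls to the robot, and variables do not carry over. Pictures are saved under pics/ and viewed, about 8 in all and at most 12, crops included, and the job is handed in when it is done.

Besides the shell and the picture viewer there is one more tool, called as name(argument=value, ...), one argument or row to a line, values as JSON. send_rows: Moves the arm, as the interface text tells. Its arguments: {"type":"object","properties":{"moves":{"type":"array","items":{"type":"array","items":{"type":"number"}}},"hand":{"type":"number"}},"required":["moves"]}

```bash
mkdir -p pics
python3 - <<'E'
from plant import *
import cv2,numpy as np
o=get_obs();print(o)
for n in("scene","side"):
    c=capture(n);cv2.imwrite(f"pics/{n}0.png",c["image"][:,:,::-1]);print(n,c["K"],c["position"],c["attitude"])
c=capture("wrist");cv2.imwrite("pics/wrist0.png",c["image"][:,:,::-1]);print(c["K"],c["mount"])
E
```

```text
{'time': 0.0, 'joint_positions': array([-1.45973649e-01,  3.42712492e-01,  1.52500065e+00, -2.59395255e-05,
        1.27538583e+00, -1.45998229e-01]), 'dq': array([ 6.16154400e-04,  3.39660570e-04, -2.98269645e-04,  7.32746581e-05,
        1.12977359e-03, -2.48268886e-05]), 'tau': array([ 7.61924657e-04, -4.31245601e+01, -2.44219762e+01,  7.17750052e-02,
        5.59406646e-02, -1.04314388e-04]), 'tool_pos': array([5.24602955e+02, 8.64880149e-02, 2.26055979e+02]), 'tcp_rot': array([-1.70032906,  1.56928981,  3.01209208]), 'contact_force': array([-0.06999652,  0.30570852, -0.47899579]), 'moment': array([ 0.0253147 , -0.00757016, -0.06744474]), 'grip_width': 91.7611227545276}
scene [[386.77242852   0.         319.64502149]
 [  0.         386.77242852 194.62912869]
 [  0.           0.           1.        ]] [ 155.66315809 -612.00118322  515.93835467] [-2.06274601 -0.00500134 -0.46472913]
side [[478.40101187   0.         322.75416697]
 [  0.         478.40101187 193.29900971]
 [  0.           0.           1.        ]] [255.14320693 980.25897453 493.89845777] [-1.93953623e+00  1.64461805e-03 -2.89591549e+00]
[[309.70691629   0.         316.75102261]
 [  0.         309.70691629 196.93451955]
 [  0.           0.           1.        ]] [[ 3.09998974e-04 -3.08245985e-01  9.51306637e-01 -1.57375781e+02]
 [ 9.99999394e-01  1.10080420e-03  3.08204381e-05  1.42081230e-01]
 [-1.05670261e-03  9.51306050e-01  3.08246139e-01 -8.42272594e+01]
 [ 0.00000000e+00  0.00000000e+00  0.00000000e+00  1.00000000e+00]]
```

View pics/scene0.png

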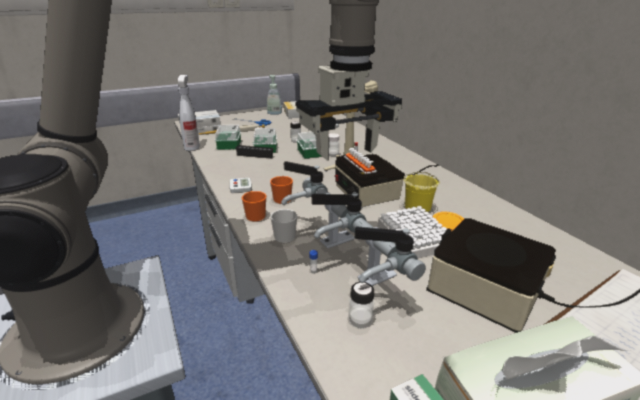

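View pics/side0.png

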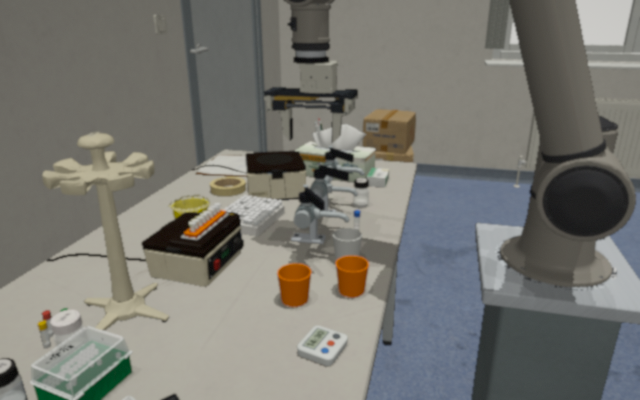

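View pics/wrist0.png

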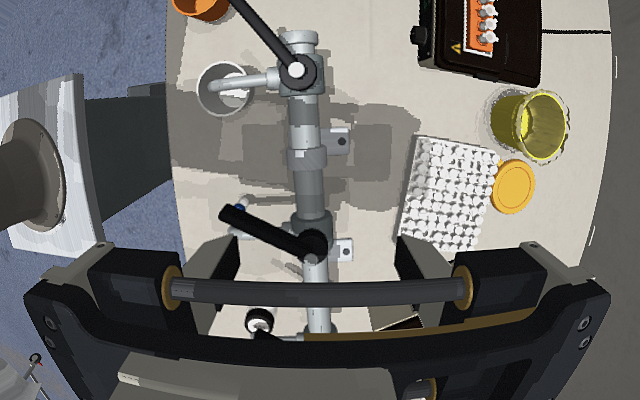

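The cup is white-grey, at scene (285,227) and wrist (222,88), under the left tap. The tube is at (313,260) under the middle tap, and the jar at (361,303) under the right. Look-alikes are the orange cups at scene (255,206) and (282,188), plus the yellow beaker at (421,192). Wrist pivots: left (297,69), middle (312,245). I'll check the choice and the handles in a close crop.

```bash
cat > h.py <<'E'
import numpy as np
from scipy.spatial.transform import Rotation as R
def pix(c,u,v,z,o=None):
    K=c["K"];x=(u-K[0,2])/K[0,0];y=(v-K[1,2])/K[1,1]
    if "mount" in c:
        r=np.hypot(x,y);d=np.array([x/r*np.sin(r),y/r*np.sin(r),np.cos(r)])
        T=R.from_euler("xyz",o["tcp_rot"]).as_matrix();M=c["mount"]
        p=T@M[:3,3]+o["tool_pos"];d=T@M[:3,:3]@d
    else:
        p=c["position"];d=R.from_euler("xyz",c["attitude"]).as_matrix()@np.array([x,y,1])
    return (p+d*(z-p[2])/d[2]).round(1)
E
python3 - <<'E'
from plant import *
from h import *
import cv2
o=get_obs();print(R.from_euler("xyz",o["tcp_rot"]).as_matrix().round(2))
w=capture("wrist");s=capture("scene")
for n,u,v,z in[("Lpiv",297,69,160),("Mpiv",314,245,160),("Mtip",226,213,158),("cup",224,88,58),("Ltip0",232,0,158)]:print(n,pix(w,u,v,z,o))
for n,u,v,z in[("Ltip",285,165,158),("Mtip",313,197,158),("Mend",358,201,158),("Rtip",357,231,158),("Rend",410,237,158),("cuprim",285,214,58)]:print(n,pix(s,u,v,z))
im=s["image"][140:340,230:440,::-1];cv2.imwrite("pics/crop1.png",cv2.resize(im,None,fx=2.9,fy=2.9,interpolation=2))
E
```

```text
[[-0.  1. -0.]
 [ 0. -0. -1.]
 [-1. -0. -0.]]
Lpiv [510.7 106.8 160. ]
Mpiv [522.6 -28.9 160. ]
Mtip [451.9  -2.5 158. ]
cup [426.1 100.2  58. ]
Ltip0 [462.2 163.5 158. ]
Ltip [449.8 147.1 158. ]
Mtip [440.7 -18.7 158. ]
Mend [510.7 -70.8 158. ]
Rtip [ 455. -158.  158.]
Rend [ 523.4 -211.2  158. ]
cuprim [427.3 101.8  58. ]
```

View pics/crop1.png

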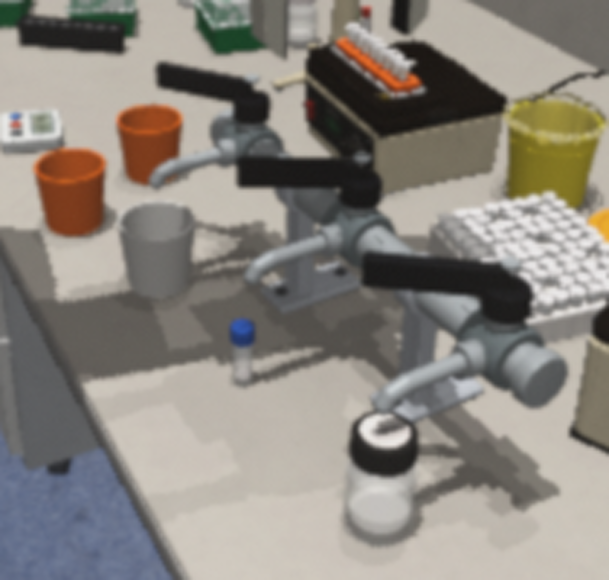

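The crop confirms it: the white cup is under the left spout, the tube under the middle, the jar under the right. The wrist pivot spacing (136 mm, should be 150) looks off, so I'll back up and close the hand for a full overhead view.

send_rows(
  moves=[
    [-40,0,-30,0],
    [-40,0,-30,0],
    [-20,0,-20,0],
    [0,0,0,0],
    [0,0,0,0],
  ],
  hand=0,
)

```text
time: 0.88
tool_pos: [524.6, 79.4, 325.4]
tcp_rot: [-1.329, 1.569, -2.9]
contact_force: [0.1, -1.4, 0.6]
grip_width: 46.2
```

Run:
```python
from plant import *
from h import *
import cv2,pickle
o=get_obs();w=capture("wrist");print(o["tool_pos"],o["tcp_rot"],o["grip_width"],o["time"])
pickle.dump((o,w),open("w1.pkl","wb"))
cv2.imwrite("pics/w1.png",cv2.resize(w["image"][:,150:450,::-1],None,fx=1.5,fy=1.5,interpolation=2))
```

```text
[524.55625042  79.3838064  325.41203741] [-1.32867877  1.56865948 -2.89964975] 46.21544124317551 0.875
```

View pics/w1.png

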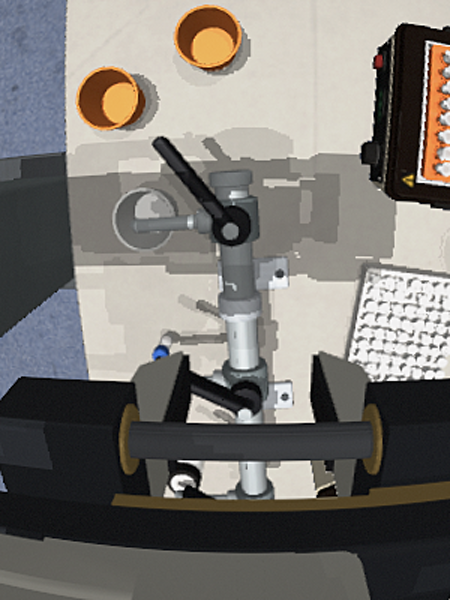

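Run:
```python
from plant import *
from h import *
import pickle
o,w=pickle.load(open("w1.pkl","rb"));s=capture("scene");d=capture("side")
for n,u,v,z in[("Lpiv",230,231,160),("Ltip",162,142,158),("Mpiv",245,400,160),("cup",144,218,58),("tubecap",158,353,50),("jar",183,482,72)]:print("w",n,pix(w,150+u/1.5,v/1.5,z,o))
for n,u,v,z in[("Lhub",252,90,158),("Mhub",362,168,158),("Rhub",508,278,158),("Ltip",158,68,158),("Mtip",240,162,158),("Rtip",365,260,158),("cup",157,214,58),("tube",242,323,50),("jar",385,430,72)]:print("s",n,pix(s,230+u/2.9,140+v/2.9,z))
```

```text
w Lpiv [510.2 106.6 160. ]
w Ltip [463.  170.2 158. ]
w Mpiv [520.3 -29.4 160. ]
w cup [424.7 101.8  58. ]
w tubecap [428.3 -40.   50. ]
w jar [ 447.1 -195.5   72. ]
s Lhub [500.7  85.7 158. ]
s Mhub [511.6 -57.6 158. ]
s Rhub [ 518.3 -205.1  158. ]
s Ltip [452.  155.9 158. ]
s Mtip [442.3 -14.4 158. ]
s Rtip [ 455.4 -153.6  158. ]
s cup [425.9 103.5  58. ]
s tube [428.5 -45.4  50. ]
s jar [ 444.9 -201.1   72. ]
```

Run:
```python
from plant import *
from h import *
import pickle
o,w=pickle.load(open("w1.pkl","rb"));s=capture("scene")
def tri(a,b):
    (p,q)=[(x[0].astype(float),(x[1]-x[0])) for x in(a,b)]
    A=np.c_[p[1],-q[1]];t=np.linalg.lstsq(A,q[0]-p[0],rcond=None)[0]
    P,Q=p[0]+t[0]*p[1],q[0]+t[1]*q[1];return ((P+Q)/2).round(1),np.linalg.norm(P-Q).round(1)
for n,a,b in[("Lpiv",(230,231),(252,92)),("Ltip",(162,142),(158,68)),("Mpiv",(245,400),(362,170)),("cup",(144,218),(157,214)),("tube",(158,353),(242,323)),("jar",(183,482),(385,430))]:
    print(n,*tri(*[[f(z) for z in(0,100)] for f in(lambda z:pix(w,150+a[0]/1.5,a[1]/1.5,z,o),lambda z:pix(s,230+b[0]/2.9,140+b[1]/2.9,z))]))
```

```text
Lpiv [509.7 104.1 146.9] 0.2
Ltip [459.9 171.2 150.2] 3.7
Mpiv [521.5 -39.4 144.7] 3.4
cup [425.1 102.   59.1] 0.3
tube [428.9 -41.7  47.4] 2.5
jar [ 446.7 -198.3   69. ] 0.4
```

send_rows(
  moves=[
    [0,0,40,0],
    [0,0,50,0],
    [0,0,50,0],
    [0,0,50,0],
    [0,0,50,0],
    [0,0,30,0],
    [0,0,0,0],
    [0,0,0,0],
  ],
  hand=0,
)

```text
time: 2.08
tool_pos: [524.8, -189.7, 326.4]
tcp_rot: [-2.521, 1.57, 2.191]
contact_force: [0.2, -0.6, -0.4]
grip_width: 0.4
```

Run:
```python
from plant import *
from h import *
import cv2,pickle
o=get_obs();w=capture("wrist");print(o["tool_pos"],o["tcp_rot"],o["grip_width"],o["time"])
pickle.dump((o,w),open("w2.pkl","wb"))
cv2.imwrite("pics/w2.png",cv2.resize(w["image"][0:300,150:450,::-1],None,fx=2,fy=2,interpolation=2))
```

```text
[ 524.80205055 -189.67174439  326.35349408] [-2.52093208  1.56982572  2.19106026] 0.4330173587970043 2.075
```

View pics/w2.png

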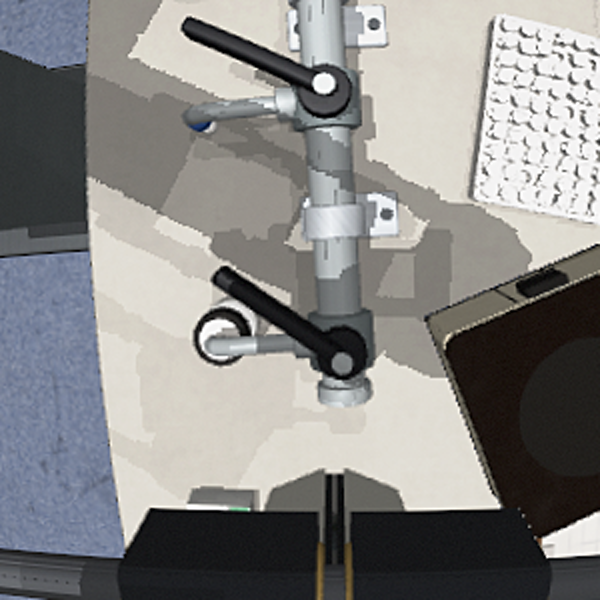

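Run:
```python
from h import *
import pickle
o,w=pickle.load(open("w2.pkl","rb"))
f=lambda u,v,z:pix(w,150+u/2,v/2,z,o)
for z in(147,158,165,172):print(z,"stem",f(323,83,z),f(341,362,z),"hub",f(326,91,z),f(341,352,z),"tips",f(185,27,z),f(220,277,z))
o,w=pickle.load(open("w1.pkl","rb"))
f=lambda u,v,z:pix(w,150+u/1.5,v/1.5,z,o)
for z in(147,158,172):print(z,"L stem",f(230,231,z),"hub",f(231,227,z),"tip",f(162,142,z),"M",f(245,400,z))
```

```text
147 stem [519.2 -41.  147. ] [ 529.  -195.6  147. ] hub [520.8 -45.5 147. ] [ 529.  -189.8  147. ] tips [444.   -4.9 147. ] [ 462.3 -146.8  147. ]
158 stem [519.3 -43.1 158. ] [ 528.9 -192.6  158. ] hub [520.9 -47.5 158. ] [ 528.9 -187.   158. ] tips [446.6  -8.2 158. ] [ 464.3 -145.5  158. ]
165 stem [519.5 -44.5 165. ] [ 528.8 -190.7  165. ] hub [521.  -48.7 165. ] [ 528.8 -185.3  165. ] tips [448.3 -10.3 165. ] [ 465.6 -144.6  165. ]
172 stem [519.6 -45.8 172. ] [ 528.8 -188.9  172. ] hub [521.1 -50.  172. ] [ 528.7 -183.5  172. ] tips [450.  -12.4 172. ] [ 467.  -143.8  172. ]
147 L stem [509.6 104.3 147. ] hub [510.3 107.2 147. ] tip [460.9 170.4 147. ] M [520.1 -37.1 147. ]
158 L stem [510.1 106.2 158. ] hub [510.8 109.1 158. ] tip [463.  170.2 158. ] M [520.3 -30.5 158. ]
172 L stem [510.7 108.7 172. ] hub [511.4 111.4 172. ] tip [465.7 169.9 172. ] M [520.5 -22.2 172. ]
```

Left handle ≈0.57 rad, middle ≈1.06, right ≈0.88. Pivots are L (510,106), M (519,-43) and R (529,-193), spaced 149.6 and 149.8 mm, which fits the 150 given. Right tap first: move to the robot side of its blade, then down.

send_rows(
  moves=[
    [0,-36,-9,0],
    [0,-36,-8,0],
    [20,-36,-8,0],
    [45,0,0,0],
    [45,0,0,0],
    [45,0,0,0],
    [33,0,0,0],
    [0,0,0,0],
  ],
)

```text
time: 3.12
tool_pos: [415.8, -163.3, 137.3]
tcp_rot: [-2.149, 1.566, 2.565]
contact_force: [0.2, -0.2, 0.2]
grip_width: 0.8
```

send_rows(
  moves=[
    [0,11,-4,0],
    [0,11,-4,0],
    [0,11,-4,0],
    [0,11,-4,0],
    [0,11,-4,0],
    [0,10,-3,0],
    [0,8,-3,0],
    [0,0,0,0],
  ],
)

```text
time: 4.12
tool_pos: [490.9, -138.9, 138.7]
tcp_rot: [1.339, 1.57, -0.232]
contact_force: [-0.3, 0.8, 0.5]
grip_width: 0.2
```

send_rows(
  moves=[
    [0,5,-1,0],
    [0,4,-1,0],
    [0,3,0,0],
  ],
)

```text
time: 4.5
tool_pos: [502.2, -136.9, 138.7]
tcp_rot: [-2.902, 1.571, 1.81]
contact_force: [-1.5, 1.2, 0.6]
grip_width: 0.3
```

Run:
```python
from plant import *
import cv2,pickle
o=get_obs();w=capture("wrist");s=capture("scene");print(o["tool_pos"],o["contact_force"])
pickle.dump((o,w),open("w3.pkl","wb"))
a=cv2.resize(w["image"][0:300,170:450,::-1],(400,429));b=cv2.resize(s["image"][140:340,230:417,::-1],(400,429))
cv2.imwrite("pics/w3.png",cv2.hconcat([a,b]))
```

```text
[ 502.1565748  -136.91428767  138.7201561 ] [-1.49313308  1.24309243  0.55231181]
```

View pics/w3.png

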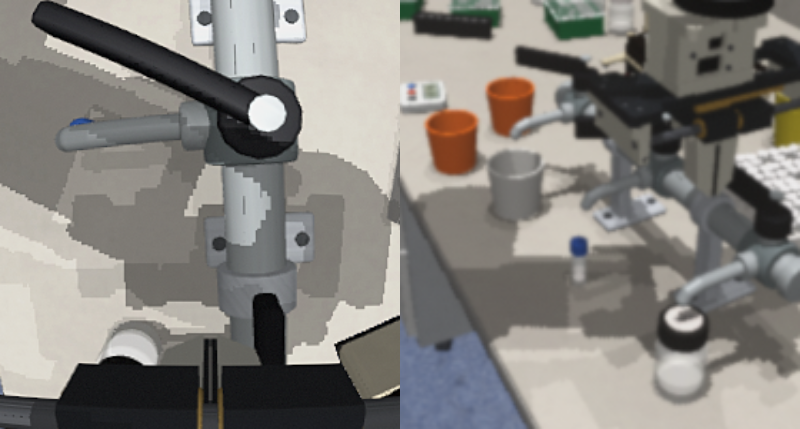

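The right handle (left panel, ~(268,325)) now lies nearly along the rail, with the fingers on its robot side. I'll press on until the stop answers.

send_rows(
  moves=[
    [0,2,0,0],
    [0,2,0,0],
    [0,0,0,0],
  ],
)

```text
time: 4.97
tool_pos: [504.9, -136.8, 138.6]
tcp_rot: [-1.741, 1.568, 2.972]
contact_force: [-6.5, 0.7, 2.5]
grip_width: 0.3
```

Stop reached (6.5 N). Back off and go to the middle blade's robot side.

send_rows(
  moves=[
    [0,-17,0,0],
    [0,-40,0,0],
    [0,-40,0,0],
    [0,0,-37,0],
    [0,0,-37,0],
    [0,0,-37,0],
    [0,0,0,0],
  ],
)

```text
time: 5.85
tool_pos: [409.3, -24.5, 139.0]
tcp_rot: [1.503, 1.569, -0.065]
contact_force: [0.8, -0.5, 0.5]
grip_width: 0.4
```

send_rows(
  moves=[
    [0,12,-6,0],
    [0,12,-6,0],
    [0,12,-6,0],
    [0,12,-6,0],
    [0,12,-6,0],
    [0,12,-5,0],
    [0,9,-3,0],
    [0,0,0,0],
  ],
)

```text
time: 6.85
tool_pos: [491.1, 12.1, 138.8]
tcp_rot: [1.481, 1.569, -0.089]
contact_force: [0.1, 0.0, -0.9]
grip_width: 0.1
```

send_rows(
  moves=[
    [0,3,0,0],
    [0,2,0,0],
    [0,0,0,0],
  ],
)

```text
time: 7.22
tool_pos: [495.0, 12.0, 138.8]
tcp_rot: [1.884, 1.571, 0.313]
contact_force: [-0.9, 1.5, -0.6]
grip_width: 0.1
```

send_rows(
  moves=[
    [0,2,0,0],
    [0,1,0,0],
    [0,0,0,0],
  ],
)

```text
time: 7.6
tool_pos: [495.6, 12.1, 138.6]
tcp_rot: [-1.597, 1.565, 3.116]
contact_force: [-10.1, 0.1, 5.9]
grip_width: 0.4
```

Middle stop reached (10 N). Retreat, raise and check both handles from above before opening.

send_rows(
  moves=[
    [0,-10,0,0],
    [0,-30,0,0],
    [0,-30,0,0],
    [-45,0,20,0],
    [-45,20,45,0],
    [-50,25,45,0],
    [-48,30,45,0],
    [0,20,45,0],
  ],
)

```text
time: 8.6
tool_pos: [516.6, -175.2, 315.0]
tcp_rot: [1.131, 1.561, -0.439]
contact_force: [0.4, 0.3, -0.4]
grip_width: 0.5
```

```bash
cat > look.py <<'E'
import sys,cv2,pickle
from plant import *
n=sys.argv[1]
o=get_obs();w=capture("wrist");s=capture("scene");print(o["tool_pos"],o["contact_force"],o["time"])
pickle.dump((o,w),open(n+".pkl","wb"))
a=cv2.resize(w["image"][0:300,170:450,::-1],(400,429));b=cv2.resize(s["image"][140:340,230:417,::-1],(400,429))
cv2.imwrite(f"pics/{n}.png",cv2.hconcat([a,b]))
E
python3 look.py w4
```

```text
[ 516.5990082  -175.16589712  315.04775679] [ 0.44781523  0.29008208 -0.43576432] 8.6
```

View pics/w4.png

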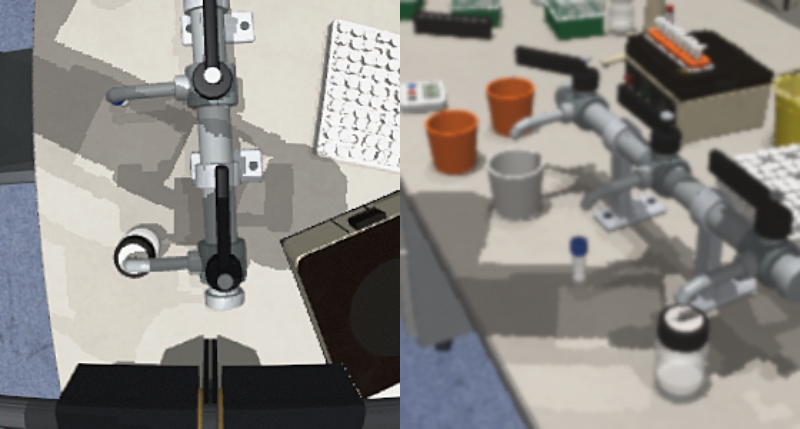

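Both the middle and right handles lie along the rail, and cup, tube and jar are undisturbed. Now to the far-left side of the left blade.

send_rows(
  moves=[
    [0,0,-46,0],
    [0,0,-46,0],
    [0,0,-46,0],
    [0,0,-46,0],
    [0,0,-46,0],
    [0,-4,-46,0],
    [0,-4,-46,0],
    [0,0,-40,0],
  ],
)

```text
time: 9.7
tool_pos: [505.5, 190.7, 310.9]
tcp_rot: [2.006, 1.57, 0.436]
contact_force: [0.3, -1.0, 1.0]
grip_width: 0.4
```

send_rows(
  moves=[
    [45,0,0,0],
    [45,0,0,0],
    [45,0,0,0],
    [40,0,0,0],
    [0,0,0,0],
    [0,0,0,0],
  ],
)

```text
time: 10.45
tool_pos: [507.2, 189.1, 137.5]
tcp_rot: [1.779, 1.568, 0.209]
contact_force: [-0.8, 0.5, 0.7]
grip_width: 0.8
```

send_rows(
  moves=[
    [0,-7,8,0],
    [0,-7,7,0],
    [0,-8,4,0],
    [0,-8,3,0],
    [0,-6,4,0],
    [0,-6,5,0],
    [0,-5,6,0],
    [0,-5,6,0],
  ],
)

```text
time: 11.45
tool_pos: [454.1, 145.4, 135.9]
tcp_rot: [-2.933, 1.571, 1.78]
contact_force: [1.8, 1.3, 0.1]
grip_width: 0.1
```

send_rows(
  moves=[
    [0,-4,7,0],
    [0,-3,8,0],
    [0,-2,6,0],
    [0,-1,6,0],
    [0,0,2,0],
    [0,0,0,0],
  ],
)

```text
time: 12.2
tool_pos: [444.4, 117.4, 136.0]
tcp_rot: [3.133, 1.569, 1.562]
contact_force: [-0.1, 5.9, -0.2]
grip_width: 0.4
```

send_rows(
  moves=[
    [0,0,2,0],
    [0,0,0,0],
  ],
)

```text
time: 12.45
tool_pos: [444.4, 117.0, 136.0]
tcp_rot: [3.073, 1.567, 1.502]
contact_force: [0.3, 12.9, -0.5]
grip_width: 0.4
```

send_rows(
  moves=[
    [0,0,-10,0],
    [0,0,-30,0],
    [0,0,-20,0],
    [-45,0,0,0],
    [-45,0,0,0],
    [-50,20,40,0],
    [-45,30,45,0],
    [0,30,45,0],
  ],
)

```text
time: 13.45
tool_pos: [521.4, 51.4, 316.2]
tcp_rot: [1.442, 1.564, -0.128]
contact_force: [-0.0, 0.0, -0.3]
grip_width: 0.2
```

send_rows(
  moves=[
    [0,0,30,0],
    [0,0,0,0],
    [0,0,0,0],
  ],
)

```text
time: 13.82
tool_pos: [519.4, 23.1, 312.4]
tcp_rot: [-1.953, 1.57, 2.76]
contact_force: [0.6, -0.2, 0.5]
grip_width: 0.4
```

```bash
python3 look.py w5
```

```text
[519.42617596  23.07496157 312.37355646] [ 0.55865524 -0.22392857  0.48254809] 13.825
```

View pics/w5.png

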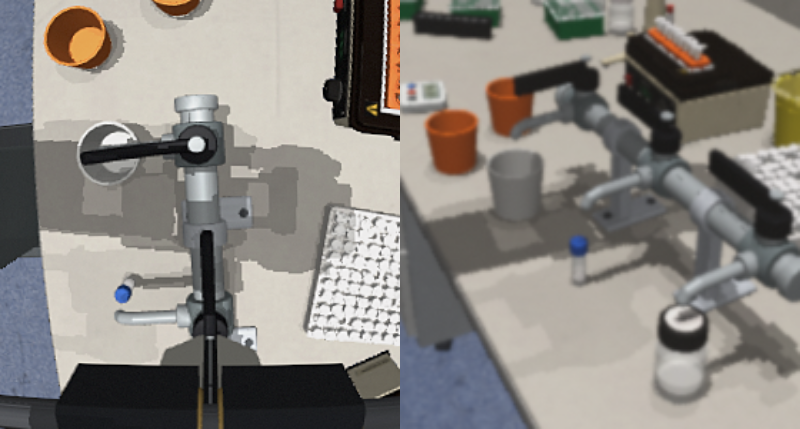

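The left handle covers its spout, over the cup (left panel, (83,157) to (198,145)). The middle and right handles are along the rail and the objects are standing. I'll check the angles numerically and hand in if they're good.

Run:
```python
from h import *
from plant import *
import pickle
def q(n,st,tip):
    o,w=pickle.load(open(n,"rb"));d=[pix(w,170+u*.7,v*.7,158,o) for u,v in(st,tip)];d=d[1]-d[0]
    return np.arctan2(-d[0],d[1])-.063
l,m,r=q("w5.pkl",(198,145),(83,157)),q("w5.pkl",(210,322),(207,234)),q("w4.pkl",(225,281),(221,172))
print(l,m,r)
if l>1.46 and max(m,r)<.11: print(close_job())
```

```text
1.5816906617260005 -0.030894247544522316 -0.018474991165475588
the job is handed in; nothing more can be done
None
```

I shut the right tap and then the middle tap, then opened the left tap over the white sample cup. I pushed each handle with the closed fingertips until the stop pushed back, at 6.5, 10 and 13 N. I handed the job in at about 14 s of the 53 s allowed.

- **Final angles:** measured in the last overhead pictures, the left handle is at about 1.58 rad, the middle at about -0.03 and the right at about -0.02. All three are within the limits.
- **Cup, jar and tube:** they look upright and unmoved in the last picture. I did not measure how far each is from its starting position.
- **Contact:** the arm is clear of everything, with only about 0.5 N of sensor noise.
- **Readings that disagreed:** my first overhead pixel estimates put the left and middle pivots 136 mm apart instead of 150. A clearer overhead view gave 149.6 and 149.8 mm, and I used those positions.

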